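# Fit the ink tank and clamp it home

## Robot

A 6-joint arm with a two-finger parallel gripper is mounted at the origin on the work surface. World frame = base frame: x ahead of the robot, y to its left, z up, the work surface at z = 0. Lengths are in m, angles in rad, forces in N, time in s.
With the tool pointing down it reaches from about 0.425 to 0.925 m from the base axis. Payload 12.5 kg.
Tool frame: the origin (TCP) lies at the very end of the fingers, on their centre line; the grasp point (between the pads) lies 19 mm behind it; z points along the fingers, x is the direction in which the jaws open and shut, and the axes are right-handed (so a half turn about z gives the same grasp; the last joint's range is limited). The gripper opens to 85 mm and grips with 20 to 120 N. Pads are 22 mm wide; open, the fingers measure 114 mm over their backs; the gripper's body (76 mm by 85 mm) begins 54 mm behind the grasp point. The pads swing forward as they close: fully open they stand 13 mm farther back than shut.
Start: joints at [1.184, 0.491, 1.559, -0, 1.092, -0.106], TCP at [0.173, 0.601, 0.231] pointing down, gripper open.
Joint ranges: [-3.1, 3.1], [-0.84, 2.19], [0.05, 2.79], [-1.13, 4.28], [0.06, 2.93], [-2.69, 2.69]. Speed limits (rad/s): [2.22, 2.22, 2.79, 3.14, 3.14, 3.14].

## Interface

Orientations are given as a unit quaternion [x, y, z, w].
In Python, from station import read_state, read_camera, camera_model, hand_in gives the robot as it stands.
- The arm moves only by the shell command python3 -m jog 'ROWS' [FORCE]. ROWS is JSON, a list of rows, each an object with "travel": the shift along the tool's x, y, z in mm, a list of three; "rot": the turn, a rotation vector about the tool's x, y, z in rad, a list of three; "fingers": the opening, from -1 (shut) to 1 (fully open). In form: [{"travel": [x, y, z], "rot": [ax, ay, az], "fingers": fingers}, ...]. A call has exactly 10 rows; each row shifts and turns the commanded pose from where the row before left it, along the tool's axes as they then stand; what a row does not reach is not made up. A row lasts 1/8 s, in which the tool goes at most 62.5 mm and 10.7 degrees, less where a joint would pass 70% of its speed; a pose out of reach is approached as far as the arm can. A call with a gripper value outside its range is refused whole. The fingers move at their own pace and stop on an object; FORCE is the grip in N (left out, the last holds). Time passes only in rows, so rows that do not move let the fingers close, or fill a call up. It gives the time, the measured TCP pose, the force and the opening at its end, in the units of the state.
- read_state(): the state, without advancing time (a new reading comes with each control period).
- read_camera(name): name is "scene" or "top" or "wrist"; returns (picture, depth): 384x512x3 uint8, blue, green, red; 384x512 float32, m along the optical axis (not along the pixel's ray), 0 where there is no reading.
- camera_model(name): a dict with "camera_matrix" (3x3 intrinsics, pixels), "world_from_camera" (4x4, takes a point from camera to world coordinates); the wrist camera has in their place "tool_from_camera" (4x4, takes a point from camera to tool coordinates, whose origin is the TCP and whose axes are the tool frame's). Camera axes: x right, y up, looking along -z (the intrinsics and any distortion apply to the point x, -y, -z); pixel columns grow to the right and rows downward; lengths in m; the calibration is good to about 2 mm. The wrist camera is an equidistant fisheye: a pixel r from the principal point sees the ray r / f radians off the axis. A picture is of the moment at which its call begins: read the wrist's pose just before it. camera_model takes no time and is no camera call.
- hand_in(): hands the job in, once; it reports no verdict.
The state is a dict: "time_s": time; "qpos": joint angles; "joint_vel": joint speeds; "tau": joint torques, N m; "tcp_pos": TCP position; "tcp_rot": TCP orientation; "wrist_force": force on the tool from outside, world axes, zero at the start; "ft_torque": the same for the moment, N m; "opening": opening from 0.0 (shut) to 1.0 (fully open).
Only numpy, scipy, OpenCV 4.12 (cv2) and the standard library are available. Lean on these libraries where they do the work, as an engineer would, in place of code of your own. Each camera call takes 0.05 s, during which the arm holds its last target. There are 200 camera calls.

## Task

Stand the narrow ink tank upright in the open cradle of the desk printer, feeling gently for the slot since the carriage may have parked a little to either side, and let go of it. Then swing the printer's hinged clamp over and press its bar down gently to the stop, so that the clamp, not the gripper, drives the tank fully home. Leave the other things on the desk alone.

Things in the scene. Friction and masses are not known exactly. Their poses are not given: they have to be found in the camera images.
- tank: The narrow ink tank: a grey plastic block, 50 mm along its x, 24 mm along its y, 60 mm tall, about 70 g, standing upright on the desk at the robot's left beside the wide tank (either may be the nearer to the printer). Origin: centre of its underside, z up. It fits the slot either way round (yaw or yaw + pi).
- wide_tank: A tank like it but 40 mm wide (50 x 40 x 60 mm), which does not fit the slot. To be left alone. Origin: centre of its underside.
- printer: The desk printer, cover off, fixed to the desk; 300 mm along its x, 280 mm along its y; origin under its centre, z up, front facing its -x (the robot). Deck 70 mm high, side walls 110 mm high at y = +-118 to 140 mm. On the deck stands the black carriage, 82 (x) by 60 mm (y), top face 97 mm above the origin, at printer x = -30 mm, holding the cradle slot.
- slot (a point): A fixed point of the printer at x = -30, y = 0, z = 97 mm: the mid point of the slot's mouth's possible places, level with it. The slot's true centre is within 10 mm of it along the printer's +-y (carriage braked; NOT in the readings: see or feel it). Slot upright, 59 (x) by 26 mm (y), mouth chamfer 3 mm. A tank beside it lands on the top face, which is sprung: it gives 1 mm per 4 N, 6 mm at most.
- seat_top (a point): Fixed point at printer x = -30, y = 0, z = 83 mm: the height of the slot's floor, a stiff rubber seat, at the start. A tank set down lightly rests on it (underside at 83 mm, top at 143 mm). The seat yields only above 20 N, sinks 8 mm and stays: home is underside at 75 mm. Only the clamp may push it there; until it is on, no more than 40 N of the tank on the printer.
- clamp (a joint): Angle of the hinged clamp: 0 shut (level, at its stop), growing as it opens; about 1.9 to 2.15 at the start, i.e. tipped back past upright, away from the robot. The hinge is stiff (0.2 N m) and the clamp stays where it is left. It meets the seated tank at about 0.13; from there to shut the bar needs about 12 N pressed down on it. More than 40 N of the robot on the clamp or printer breaks it.
- clamp_bar (a point): Middle of the clamp's handle bar, a round bar 12 mm thick and 70 mm long that lies along the printer's y, at the clamp's free end; 125 mm from the hinge line towards the printer's -x when shut, and then 6 mm above the hinge line.
- clamp_hinge (a point): Middle of the clamp's hinge line, which runs along the printer's y at printer x = +30 mm, 140 mm above the printer's origin. The clamp is a plate 66 mm wide with a rib under it that bears on the tank's top 60 mm from the hinge; two side arms 62 mm apart over all join the plate to the bar.
- mug: Bystander, to be left alone: white mug, 80 mm across, 95 mm tall; origin under its centre
- stapler: Bystander, to be left alone: black stapler, 140 x 36 x 55 mm; origin under its centre
- tape: Bystander, to be left alone: desk tape dispenser, 150 x 55 x 85 mm; origin under its centre
- clip_tin: Bystander, to be left alone: round steel tin of clips, 66 mm across, 28 mm tall; origin under its centre
- punch: Bystander, to be left alone: two-hole punch, 100 x 120 x 60 mm; origin under its centre
- stamp: Bystander, to be left alone: wooden hand stamp, 60 x 30 mm, 70 mm tall; origin under its centre
Mind the look-alikes: they are no part of the job. Leave any red or yellow look-alike of the tank alone.

How it is judged:
On the way, in this order (a step that is already met when the one before it is completed fails the run):
1. the narrow tank stands in the cradle on its seat, upright, let go, not yet driven home, the clamp still open (x of tank in the frame of printer between -0.038 and -0.022 m and y of tank in the frame of printer between -0.016 and 0.016 m and angle between tank's own z axis and vertical below 0.12 rad and z of tank in the frame of printer between 0.0805 and 0.0865 m and contact force between the fingers and tank below 0.1 N and value of joint clamp above 0.3 rad), for 0.2 s.
2. the clamp is shut and the tank is home (value of joint clamp below 0.05 rad and z of tank in the frame of printer below 0.0775 m), for 0.2 s.
At the end, for the whole second after the job is handed in: The narrow tank stands upright (within 0.12 rad) in the cradle, its underside within 2.5 mm of fully home (75 mm above the printer's origin), at rest, the clamp shut over it to within 0.05 rad (all of step 2 and x of tank in the frame of printer between -0.038 and -0.022 m and y of tank in the frame of printer between -0.016 and 0.016 m and angle between tank's own z axis and vertical below 0.12 rad and linear speed of tank below 0.01 m/s); the robot touches nothing.
It fails at once if the tank pressed against the printer with more than 40 N before the clamp is on it (contact force between tank and printer above 40 N and value of joint clamp above 0.25 rad).
It fails at once if the robot pressing on the clamp or printer with more than 40 N (contact force between any of the arm, the fingers and printer above 40 N).
It fails at once if another thing on the desk shifted by more than 30 mm (distance of any of wide_tank, mug, stapler, tape, clip_tin, punch, stamp from where it was at the start of the episode above 0.03 m).
It also fails if it takes over 72 s, if anything falls off the work surface, if the arm or the gripper's body presses on something with over 40 N, if the wrist force passes 120 N, or if a joint passes its speed limit or range.

## Working session

There is one attempt and no reset: what is moved stays moved. The work goes in short steps, Python scripts to look and compute and a shell command to move; the robot and the scene stay as the last step left them, time stands still between calls to the robot, and variables do not carry over. Pictures are saved under pics/ and viewed, about 8 in all and at most 12, crops included, and the job is handed in when it is done.

```bash
ls; mkdir -p pics; cat > h.py <<'E'
import numpy as np, cv2
from station import *
from scipy.spatial.transform import Rotation as R
def snap(n,tag):
    s=read_state(); p,d=read_camera(n); cv2.imwrite(f'pics/{tag}.png',p); np.save(f'pics/{tag}.npy',d); return p,d,s
def cloud(n,d,s=None):
    m=camera_model(n); K=np.array(m['camera_matrix']); v,u=np.mgrid[:d.shape[0],:d.shape[1]]
    x=(u-K[0,2])/K[0,0]; y=(v-K[1,2])/K[1,1]
    if n=='wrist':
        r=np.hypot(x,y)+1e-9; t=np.tan(r)/r; x=x*t;y=y*t
        T=np.eye(4);T[:3,:3]=R.from_quat(s['tcp_rot']).as_matrix();T[:3,3]=s['tcp_pos'];T=T@np.array(m['tool_from_camera'])
    else: T=np.array(m['world_from_camera'])
    P=np.stack([x*d,-y*d,-d],-1)
    return P@T[:3,:3].T+T[:3,3]
E
python3 - <<'E'
from h import *
for n in ['scene','top']:
    p,d,s=snap(n,n+'0'); m=camera_model(n); print(n,m)
    P=cloud(n,d); print((d>0).mean(),np.median(P[...,2][d>0]))
a=cv2.imread('pics/scene0.png');b=cv2.imread('pics/top0.png')
cv2.imwrite('pics/both.png',cv2.resize(np.vstack([a,b]),(800,1200))[:600]); 
print(read_state())
E
```

```text
pics
scene {'camera_matrix': array([[385.73010785,   0.        , 255.77493778],
       [  0.        , 385.73010785, 192.14110003],
       [  0.        ,   0.        ,   1.        ]]), 'world_from_camera': array([[-0.85111064, -0.33827377,  0.40147421,  1.02471036],
       [ 0.52457902, -0.57810529,  0.6249889 ,  0.62736165],
       [ 0.02067701,  0.74253965,  0.66948288,  0.85506913],
       [ 0.        ,  0.        ,  0.        ,  1.        ]])}
0.9960835774739584 -0.0021772331746278684
top {'camera_matrix': array([[385.26349715,   0.        , 252.55030327],
       [  0.        , 385.26349715, 190.11321131],
       [  0.        ,   0.        ,   1.        ]]), 'world_from_camera': array([[-0.00671368,  0.99579573, -0.09135529,  0.47738118],
       [-0.99997424, -0.00645352,  0.00314288, -0.06877875],
       [ 0.0025401 ,  0.09137403,  0.9958134 ,  1.37801689],
       [ 0.        ,  0.        ,  0.        ,  1.        ]])}
0.9959615071614584 4.954829482151091e-05
{'time_s': 0.1, 'qpos': array([ 1.18440801e+00,  4.91477036e-01,  1.55937968e+00, -1.15878925e-05,
        1.09170892e+00, -1.05580632e-01]), 'joint_vel': array([ 9.63972363e-05, -2.01252962e-03, -2.70840641e-03,  1.21613927e-03,
        8.26562812e-04, -2.97513317e-04]), 'tau': array([ 2.92727709e-03, -6.19438291e+01, -2.62029719e+01, -1.21134558e-04,
        2.80313478e-03,  4.46735521e-05]), 'tcp_pos': array([0.17310165, 0.60034504, 0.23080304]), 'tcp_rot': array([ 7.99101479e-01,  6.01195966e-01, -4.14777035e-04,  2.54290192e-04]), 'wrist_force': array([0.69962702, 0.29696544, 0.18553951]), 'ft_torque': array([-0.03394261, -0.00732579, -0.0325887 ]), 'opening': 1.0058917655146258}
```

View pics/top0.png

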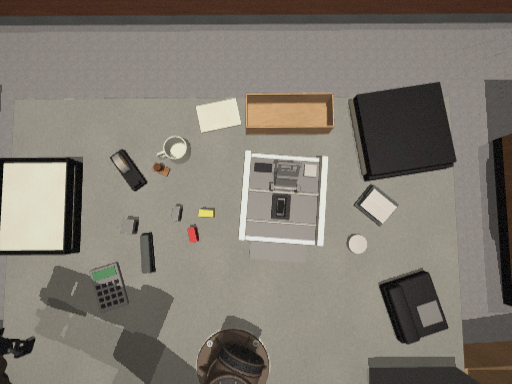

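View pics/scene0.png

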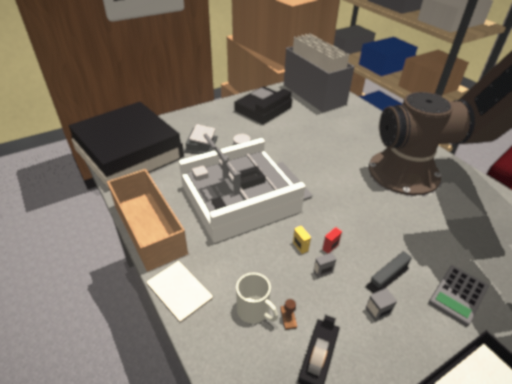

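The top view shows the printer at about (284,198), grey blocks at (177,213) (narrow) and (129,226) (wide), with red and yellow look-alikes at (193,234) and (206,213). Next I'll measure them.

```bash
python3 - <<'E'
from h import *
p=cv2.imread('pics/top0.png');d=np.load('pics/top0.npy');P=cloud('top',d)
m=camera_model('top');K=np.array(m['camera_matrix']);T=np.array(m['world_from_camera'])
def cast(uv,z):
    uv=np.atleast_2d(uv);r=np.stack([(uv[:,0]-K[0,2])/K[0,0],-(uv[:,1]-K[1,2])/K[1,1],-np.ones(len(uv))],-1)@T[:3,:3].T
    return T[:3,3]+r*((z-T[2,3])/r[:,2])[:,None]
for nm,(u,v,w) in dict(narrow=(177,213,14),wide=(129,226,14)).items():
    sub=np.zeros(d.shape,bool);sub[v-w:v+w,u-w:u+w]=1
    hi=sub&(P[...,2]>.045)
    q=P[hi]; print(nm,hi.sum(),'z',np.median(q[:,2]),q[:,2].max())
    c=np.argwhere(hi)[:,::-1].astype(np.float32); X=cast(c,.06)[:,:2].astype(np.float32)*1000
    print(cv2.minAreaRect(X), X.mean(0))
# printer walls
hi=(np.abs(P[...,2]-.11)<.012)&(p.min(2)>170); hi[:, :225]=0;hi[:,345:]=0;hi[:140]=0;hi[255:]=0
n,l,st,ce=cv2.connectedComponentsWithStats(hi.astype(np.uint8))
for i in range(1,n):
    if st[i,4]<60: continue
    X=cast(np.argwhere(l==i)[:,::-1].astype(np.float32),.11)[:,:2].astype(np.float32)*1000
    print(st[i],cv2.minAreaRect(X),X.mean(0),np.median(P[l==i],0))
cv2.imwrite('pics/crop.png',np.hstack([cv2.resize(p[140:255,225:345],None,fx=4,fy=4,interpolation=2),cv2.resize(p[195:255,105:220],None,fx=2.5,fy=2.5)[:460] if 0 else cv2.copyMakeBorder(cv2.resize(p[195:255,105:220],None,fx=2.7,fy=2.7),0,298,0,0,0)]))
E
```

```text
narrow 118 z 0.060143353879419936 1.3780168897743508
((518.7324829101562, 187.99267578125), (49.407989501953125, 56.819705963134766), 55.38292694091797) [519.9978  191.04552]
wide 200 z 0.060368762068963466 0.0684143548162015
((473.34246826171875, 336.7320251464844), (82.28057098388672, 53.04615020751953), 75.74781036376953) [476.77957 351.91052]
[239 151  12  90 541] ((577.9692993164062, -46.07330322265625), (19.909626007080078, 295.7735900878906), 85.38008117675781) [577.1166  -45.94777] [ 0.57729024 -0.04492236  0.1104699 ]
[317 156  11  90 551] ((559.1592407226562, -303.03045654296875), (20.12618064880371, 295.8489685058594), 85.40789031982422) [ 556.74384 -302.80963] [ 0.55603082 -0.30285485  0.11076147]
```

View pics/crop.png

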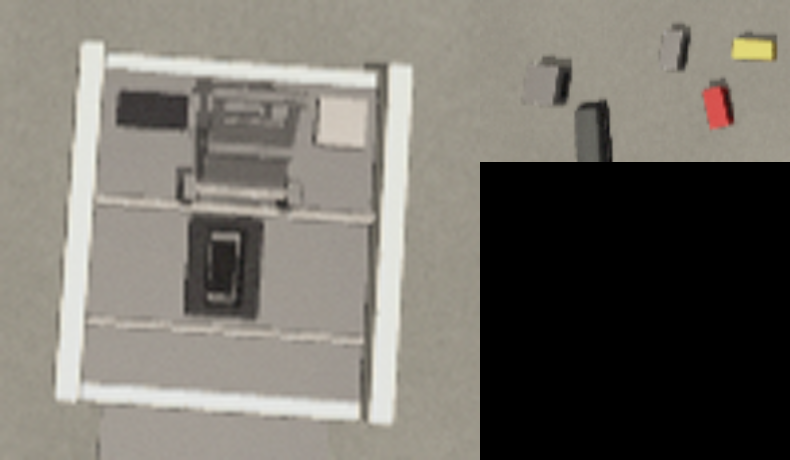

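The crop shows the carriage with its slot at about (281,207) in the full image, and the clamp leaning back. The narrow tank is slim and slightly tilted. I'll refine the tank with clean masks and work out where the slot is.

```bash
cat >> h.py <<'E'
def caster(n):
    m=camera_model(n);K=np.array(m['camera_matrix']);T=np.array(m['world_from_camera'])
    def cast(uv,z):
        uv=np.atleast_2d(uv);r=np.stack([(uv[:,0]-K[0,2])/K[0,0],-(uv[:,1]-K[1,2])/K[1,1],-np.ones(len(uv))],-1)@T[:3,:3].T
        return T[:3,3]+r*((z-T[2,3])/r[:,2])[:,None]
    return cast
yaw=-0.077; C=np.array([.5685,-.1745]); Rp=np.array([[np.cos(yaw),-np.sin(yaw)],[np.sin(yaw),np.cos(yaw)]])
def toP(X): return (np.asarray(X)[...,:2]-C)@Rp
def toW(X): return np.asarray(X)@Rp.T+C
E
python3 - <<'E'
from h import *
for n in ['top','scene']:
    p=cv2.imread(f'pics/{n}0.png');d=np.load(f'pics/{n}0.npy');P=cloud(n,d);cast=caster(n)
    hi=(np.abs(P[...,2]-.06)<.008)&(P[...,1]>.1)&(P[...,1]<.45)&(d>0)&(P[...,0]<.65)&(P[...,0]>.35)
    k,l,st,ce=cv2.connectedComponentsWithStats(hi.astype(np.uint8),connectivity=4)
    for i in range(1,k):
        if st[i,4]<25: continue
        X=cast(np.argwhere(l==i)[:,::-1].astype(np.float32),.06)[:,:2].astype(np.float32)*1000
        print(n,st[i],np.round(p[l==i].mean(0)),cv2.minAreaRect(X),X.mean(0))
        w,v=np.linalg.eigh(np.cov(X.T)); print(' pca yaw',np.arctan2(v[1,1],v[0,1]),np.sqrt(12*w))
    # carriage & slot
    pp=np.concatenate([toP(P),P[...,2:]],-1)
    g=p.max(2)
    on=(np.abs(pp[...,0]+.03)<.05)&(np.abs(pp[...,1])<.06)&(pp[...,2]>.085)&(pp[...,2]<.105)&(g<90)
    X=toP(cast(np.argwhere(on)[:,::-1].astype(np.float32),.097)); print(n,'carriage',on.sum(),np.percentile(X,[1,99],axis=0)*1000)
    dk=(np.abs(pp[...,0]+.03)<.035)&(np.abs(pp[...,1])<.03)&(g<40)
    X=toP(cast(np.argwhere(dk)[:,::-1].astype(np.float32),.097)); print('dark',dk.sum(),X.mean(0)*1000)
    cl=(pp[...,2]>.15)&(np.abs(pp[...,1])<.07)&(np.abs(pp[...,0]-.05)<.15)
    q=pp[cl]; print('clamp pts',len(q),np.round(q[np.argsort(-q[:,2])[:200:20]],3).tolist())
print(toP(caster('top')([280.75,206.75],.097))*1000)
E
```

```text
top [132 181   8   7  33] [42. 42. 45.] ((622.8157958984375, 329.8460388183594), (13.572357177734375, 27.341197967529297), 34.00392532348633) [622.9549  329.79517]
 pca yaw 2.145707928414978 [13.89864839 27.92465421]
top [171 206  10  16 110] [133. 141. 146.] ((520.188232421875, 191.21615600585938), (25.331104278564453, 49.44328689575195), 81.11843872070312) [520.169   191.50768]
 pca yaw 2.9873906312081955 [25.97628408 51.04438853]
top [198 210   5   7  28] [119. 209. 218.] ((520.9656982421875, 107.0789794921875), (20.551315307617188, 13.656970977783203), 0.30201274156570435) [520.59534 106.95451]
 pca yaw 2.937547998306608 [14.72674606 24.22151714]
top [121 219  14  16 183] [129. 136. 141.] ((477.651123046875, 354.43487548828125), (42.1513671875, 50.02756881713867), 81.86664581298828) [477.71658 354.3026 ]
 pca yaw 2.984466990767629 [42.60911696 49.75264238]
top [187 227  11  16 109] [ 79.  84. 205.] ((447.34124755859375, 134.24436950683594), (49.53279495239258, 25.042850494384766), 12.517060279846191) [447.1749  134.29716]
 pca yaw -2.9327356203851296 [25.13364118 50.57207807]
top
[... 1421 characters left out ...]
42232981690053 [40.97472273 52.63598914]
scene [323 315  13   9  69] [60. 62. 65.] ((629.8775024414062, 334.6716003417969), (14.884719848632812, 25.538320541381836), 33.8634033203125) [629.86096 334.6708 ]
 pca yaw 2.153760204240729 [15.18718457 25.91038892]
scene carriage 245 [[-61.81249568 -14.64796128]
 [ 17.25957375  50.61094468]]
dark 0 [nan nan]
clamp pts 191 [[0.096, -0.015, 0.256], [0.093, 0.013, 0.253], [0.092, 0.017, 0.252], [0.097, 0.0, 0.25], [0.091, 0.036, 0.244], [0.081, 0.022, 0.215], [0.058, 0.022, 0.197], [0.057, -0.022, 0.196], [0.062, -0.017, 0.194], [0.059, 0.037, 0.169]]
[[-30.3261383    5.93261501]]<stdin>:17: RuntimeWarning: Mean of empty slice.
  ret = um.true_divide(
```

```bash
python3 -m jog '[{"travel":[-15,22,0],"rot":[0,0,0],"fingers":0.15},{"travel":[-31,47,0],"rot":[0,0,0],"fingers":0.15},{"travel":[-31,47,0],"rot":[0,0,0],"fingers":0.15},{"travel":[-31,47,0],"rot":[0,0,0],"fingers":0.15},{"travel":[-31,47,0],"rot":[0,0,0],"fingers":0.15},{"travel":[-31,47,0],"rot":[0,0,0],"fingers":0.15},{"travel":[-31,47,0],"rot":[0,0,0],"fingers":0.15},{"travel":[-31,47,0],"rot":[0,0,0],"fingers":0.15},{"travel":[-31,47,0],"rot":[0,0,0],"fingers":0.15},{"travel":[-31,47,0],"rot":[0,0,-0.14],"fingers":0.15}]' 40
cat >> h.py <<'E'
def axes(s): return R.from_quat(s['tcp_rot']).as_matrix()
E
python3 - <<'E'
from h import *
p,d,s=snap('wrist','w1'); M=axes(s); print(s['tcp_pos'],M.round(4).tolist(),camera_model('wrist')); P=cloud('wrist',d,s)
print('desk z',np.median(P[(d>0)&(P[...,2]<.02)][:,2]))
hi=(np.abs(P[...,2]-.06)<.008)&(d>0)
k,l,st,ce=cv2.connectedComponentsWithStats(hi.astype(np.uint8),connectivity=4)
for i in range(1,k):
    if st[i,4]<100: continue
    X=P[l==i][:,:2].astype(np.float32)*1000
    print(st[i],np.round(p[l==i].mean(0)),np.median(P[l==i][:,2]),cv2.minAreaRect(X))
E
```

```text
time_s: 1.35
tcp_pos: [0.5202, 0.1931, 0.2312]
tcp_rot: [0.754, 0.657, -0.0, -0.0]
wrist_force: [-0.1, 0.3, -0.4]
opening: 0.574
[0.52020351 0.19312113 0.23115081] [[0.1378, 0.9905, -0.0003], [0.9905, -0.1378, 0.0001], [0.0, -0.0003, -1.0]] {'camera_matrix': array([[297.31863964,   0.        , 256.43824363],
       [  0.        , 297.31863964, 190.19765492],
       [  0.        ,   0.        ,   1.        ]]), 'tool_from_camera': array([[ 9.99999887e-01,  1.49058131e-04, -4.52472370e-04,
         5.21825526e-05],
       [ 4.51866545e-06, -9.52714621e-01, -3.03866502e-01,
        -7.80661872e-02],
       [-4.76370815e-04,  3.03866465e-01, -9.52714514e-01,
        -1.42850207e-01],
       [ 0.00000000e+00,  0.00000000e+00,  0.00000000e+00,
         1.00000000e+00]])}
desk z 0.00033460849869809683
[310   0  32  34 698] [76. 80. 82.] 0.053780338004824735 ((357.99554443359375, 292.87274169921875), (40.64255142211914, 28.821189880371094), 6.228024959564209)
[ 176   90   37   50 1055] [ 41.  45. 119.] 0.060139355703863806 ((449.7300720214844, 135.28216552734375), (50.170162200927734, 25.247
[... 1240 characters left out ...]
40234375), (76.34427642822266, 30.243873596191406), 79.27175903320312)
[ 10 307  62  14 204] [170. 183. 186.] 0.06609650078319534 ((712.080810546875, -220.90365600585938), (162.6939239501953, 12.285873413085938), 85.82623291015625)
[  0 336  26  38 156] [33. 36. 40.] 0.06166032133694252 ((866.2921142578125, -434.68359375), (109.83219909667969, 9.965482711791992), 9.48487377166748)
[ 21 341  22   8 105] [55. 74. 96.] 0.05963658100862501 ((809.2472534179688, -317.3466796875), (5.188411235809326, 64.68374633789062), 0.30686646699905396)
[128 355  18  15 121] [48. 69. 93.] 0.060189611193771364 ((820.4431762695312, -51.799720764160156), (34.96059799194336, 15.216187477111816), 29.465688705444336)
```

View pics/w1.png

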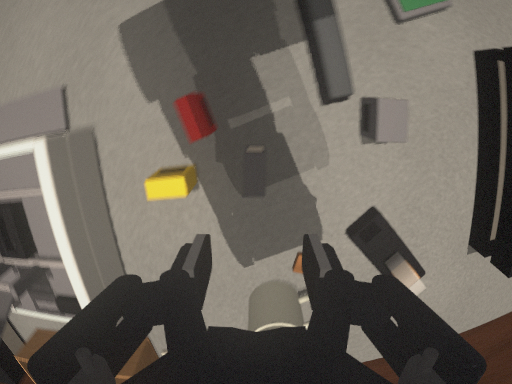

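The wrist view confirms the narrow tank at (255,170), lined up with the jaws and 3 mm off centre. I'm descending and gripping.

```bash
python3 -m jog '[{"travel":[0,3,20],"rot":[0,0,0],"fingers":0.15},{"travel":[0,0,40],"rot":[0,0,0],"fingers":0.15},{"travel":[0,0,40],"rot":[0,0,0],"fingers":0.15},{"travel":[0,0,40],"rot":[0,0,0],"fingers":0.15},{"travel":[0,0,35],"rot":[0,0,0],"fingers":0.15},{"travel":[0,0,20],"rot":[0,0,0],"fingers":0.15},{"travel":[0,0,12],"rot":[0,0,0],"fingers":0.15},{"travel":[0,0,0],"rot":[0,0,0],"fingers":-0.8},{"travel":[0,0,0],"rot":[0,0,0],"fingers":-0.8},{"travel":[0,0,0],"rot":[0,0,0],"fingers":-0.8}]' 30
```

```text
time_s: 2.65
tcp_pos: [0.5226, 0.1944, 0.0251]
tcp_rot: [0.755, 0.656, 0.001, 0.0]
wrist_force: [-0.5, -0.1, -0.0]
opening: 0.278
```

```bash
python3 -m jog '[{"travel":[0,0,-20],"rot":[0,0,0],"fingers":-0.8},{"travel":[0,0,-50],"rot":[0,0,0],"fingers":-0.8},{"travel":[0,0,-60],"rot":[0,0,0],"fingers":-0.8},{"travel":[-14,3,-60],"rot":[0,0,0],"fingers":-0.8},{"travel":[-50,12,-20],"rot":[0,0,0],"fingers":-0.8},{"travel":[-60,14,0],"rot":[0,0,0],"fingers":-0.8},{"travel":[-60,14,0],"rot":[0,0,0],"fingers":-0.8},{"travel":[-50,12,0],"rot":[0,0,0],"fingers":-0.8},{"travel":[-35,8,0],"rot":[0,0,-0.063],"fingers":-0.8},{"travel":[0,0,0],"rot":[0,0,0],"fingers":-0.8}]'
python3 - <<'E'
from h import *
p,d,s=snap('wrist','w2'); M=axes(s); print(s['tcp_pos'],M.round(4).tolist(),s['opening'],s['wrist_force']); P=cloud('wrist',d,s)
hi=(np.abs(P[...,2]-.11)<.006)&(d>0)&(p.min(2)>110)
k,l,st,ce=cv2.connectedComponentsWithStats(hi.astype(np.uint8),connectivity=4)
for i in range(1,k):
    if st[i,4]<150: continue
    X=P[l==i][:,:2].astype(np.float32)*1000
    print(st[i],np.round(p[l==i].mean(0)),np.median(P[l==i][:,2]),cv2.minAreaRect(X))
hi=(np.abs(P[...,2]-.097)<.006)&(d>0)&(p.max(2)<110)
k,l,st,ce=cv2.connectedComponentsWithStats(hi.astype(np.uint8),connectivity=4)
for i in range(1,k):
    if st[i,4]<100: continue
    X=P[l==i][:,:2].astype(np.float32)*1000
    print('c',st[i],np.round(p[l==i].mean(0)),np.median(P[l==i][:,2]),cv2.minAreaRect(X))
E
```

```text
time_s: 3.9
tcp_pos: [0.5468, -0.0829, 0.2347]
tcp_rot: [0.735, 0.678, 0.0, 0.0]
wrist_force: [-0.4, 0.9, -0.2]
opening: 0.282
[ 0.54682031 -0.08294125  0.23466483] [[0.0805, 0.9968, 0.0008], [0.9968, -0.0805, -0.0002], [-0.0002, 0.0008, -1.0]] 0.2815735069363129 [-0.40941634  0.91984597 -0.18907408]
[ 286   56   26  187 3735] [125. 136. 143.] 0.1101354999863477 ((523.6417846679688, -40.9832763671875), (21.211702346801758, 181.86544799804688), 85.41625213623047)
[  43   75   57  238 3486] [213. 225. 227.] 0.10988146450344308 ((559.8819580078125, -302.04730224609375), (23.09663200378418, 297.919677734375), 85.20243072509766)
c [ 143  139   64   80 3274] [55. 56. 60.] 0.09691882160782411 ((541.3751220703125, -165.81834411621094), (60.89537811279297, 82.6595687866211), 85.58056640625)
c [  0 261  56  79 506] [32. 33. 35.] 0.09696773446426976 ((714.4155883789062, -456.6549072265625), (153.11859130859375, 29.820674896240234), 19.471384048461914)
```

View pics/w2.png

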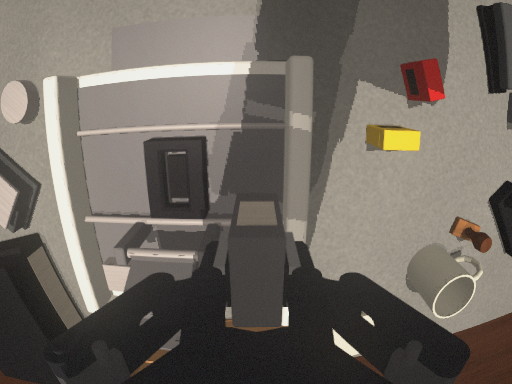

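The wrist view shows the carriage top at (175,178). It fits 60.9 x 82.7 mm, centred at (541.4, -165.8) mm, which puts the slot about 5 mm to +y, in agreement with the top view. I'll move over it and stop just above the mouth.

```bash
python3 -m jog '[{"travel":[-15,0.5,0],"rot":[0,0,0],"fingers":-0.8},{"travel":[-30,0,0],"rot":[0,0,0],"fingers":-0.8},{"travel":[-25,0,0],"rot":[0,0,0],"fingers":-0.8},{"travel":[-13,0,0],"rot":[0,0,0],"fingers":-0.8},{"travel":[0,0,20],"rot":[0,0,0],"fingers":-0.8},{"travel":[0,0,30],"rot":[0,0,0],"fingers":-0.8},{"travel":[0,0,30],"rot":[0,0,0],"fingers":-0.8},{"travel":[0,0,18],"rot":[0,0,0],"fingers":-0.8},{"travel":[0,0,8],"rot":[0,0,0],"fingers":-0.8},{"travel":[0,0,0],"rot":[0,0,0],"fingers":-0.8}]'
python3 -c "
from station import *;s=read_state();print(s)"
```

```text
time_s: 5.2
tcp_pos: [0.541, -0.1634, 0.1283]
tcp_rot: [0.734, 0.679, -0.0, -0.0]
wrist_force: [-0.4, -1.1, -1.4]
opening: 0.275
{'time_s': 5.2, 'qpos': array([-4.10181386e-01,  5.33057339e-01,  1.81363781e+00,  1.40741696e-04,
        7.95199434e-01, -1.90370224e+00]), 'joint_vel': array([-0.00139431, -0.01564047, -0.01303557, -0.00128132,  0.01035732,
        0.00057853]), 'tau': array([ 9.44940490e-03, -5.74116147e+01, -1.95469576e+01,  1.31016786e-03,
       -1.44171836e-01,  1.52971075e-03]), 'tcp_pos': array([ 0.54102837, -0.16337555,  0.12827435]), 'tcp_rot': array([ 7.33926705e-01,  6.79228655e-01, -1.47121474e-05, -1.58421108e-04]), 'wrist_force': array([-0.42203469, -1.10424755, -1.42765124]), 'ft_torque': array([ 0.00119197,  0.06436455, -0.00230254]), 'opening': 0.27491501421478953}
```

```bash
python3 -m jog '[{"travel":[0,0,0],"rot":[0,0,0],"fingers":-0.8},{"travel":[-1,0,1],"rot":[0,0,0],"fingers":-0.8},{"travel":[0,0,1],"rot":[0,0,0],"fingers":-0.8},{"travel":[0,0,1],"rot":[0,0,0],"fingers":-0.8},{"travel":[0,0,1],"rot":[0,0,0],"fingers":-0.8},{"travel":[0,0,1],"rot":[0,0,0],"fingers":-0.8},{"travel":[0,0,1],"rot":[0,0,0],"fingers":-0.8},{"travel":[0,0,1],"rot":[0,0,0],"fingers":-0.8},{"travel":[0,0,0],"rot":[0,0,0],"fingers":-0.8},{"travel":[0,0,0],"rot":[0,0,0],"fingers":-0.8}]'
python3 -c "
from station import *;s=read_state();print(s['tcp_pos'],s['wrist_force'],s['ft_torque'])"
```

```text
time_s: 6.45
tcp_pos: [0.5409, -0.1646, 0.1213]
tcp_rot: [0.734, 0.679, 0.0, -0.0]
wrist_force: [0.5, -0.4, -0.2]
opening: 0.278
[ 0.54086065 -0.16462542  0.12129633] [ 0.45005557 -0.36413962 -0.16402975] [-0.02157063  0.02045143 -0.00351315]
```

```bash
python3 -m jog '[{"travel":[0,0,0.5],"rot":[0,0,0],"fingers":-0.8},{"travel":[0,0,0.5],"rot":[0,0,0],"fingers":-0.8},{"travel":[0,0,0.5],"rot":[0,0,0],"fingers":-0.8},{"travel":[0,0,0.5],"rot":[0,0,0],"fingers":-0.8},{"travel":[0,0,0.5],"rot":[0,0,0],"fingers":-0.8},{"travel":[0,0,0.5],"rot":[0,0,0],"fingers":-0.8},{"travel":[0,0,0.5],"rot":[0,0,0],"fingers":-0.8},{"travel":[0,0,0.5],"rot":[0,0,0],"fingers":-0.8},{"travel":[0,0,0],"rot":[0,0,0],"fingers":-0.8},{"travel":[0,0,0],"rot":[0,0,0],"fingers":-0.8}]'
python3 -c "
from station import *;s=read_state();print(s['tcp_pos'],s['wrist_force'],s['ft_torque'])"
```

```text
time_s: 7.7
tcp_pos: [0.541, -0.1647, 0.1181]
tcp_rot: [0.734, 0.679, 0.0, 0.0]
wrist_force: [-2.2, 0.2, 10.9]
opening: 0.275
[ 0.541028   -0.16467074  0.11805635] [-2.21551644  0.22178655 10.8584508 ] [0.34466933 0.48694564 0.06258608]
```

About 11 N with the underside near 93 mm means it landed on the edge or the face. The moment points to contact on the +y side, so I'll ease the load and slide toward -y.

```bash
python3 -m jog '[{"travel":[0,0,-1],"rot":[0,0,0],"fingers":-0.8},{"travel":[0,0,0],"rot":[0,0,0],"fingers":-0.8},{"travel":[-0.5,0,0],"rot":[0,0,0],"fingers":-0.8},{"travel":[0,0,0],"rot":[0,0,0],"fingers":-0.8},{"travel":[-0.5,0,0],"rot":[0,0,0],"fingers":-0.8},{"travel":[0,0,0],"rot":[0,0,0],"fingers":-0.8},{"travel":[-0.5,0,0],"rot":[0,0,0],"fingers":-0.8},{"travel":[0,0,0],"rot":[0,0,0],"fingers":-0.8},{"travel":[0,0,0],"rot":[0,0,0],"fingers":-0.8},{"travel":[0,0,0],"rot":[0,0,0],"fingers":-0.8}]'
python3 -c "
from station import *;s=read_state();print(s['tcp_pos'],s['wrist_force'],s['ft_torque'])"
```

```text
time_s: 8.95
tcp_pos: [0.5407, -0.1661, 0.1182]
tcp_rot: [0.734, 0.679, 0.0, -0.0]
wrist_force: [-0.1, -0.8, -0.5]
opening: 0.273
[ 0.54071128 -0.16614544  0.11823136] [-0.09961645 -0.75768843 -0.53551572] [-0.06109047  0.0006504  -0.03115204]
```

The force dropped to zero at the same height, so it is in the mouth. Lowering towards the seat.

```bash
python3 -m jog '[{"travel":[0,0,1],"rot":[0,0,0],"fingers":-0.8},{"travel":[0,0,1],"rot":[0,0,0],"fingers":-0.8},{"travel":[0,0,1],"rot":[0,0,0],"fingers":-0.8},{"travel":[0,0,1],"rot":[0,0,0],"fingers":-0.8},{"travel":[0,0,1],"rot":[0,0,0],"fingers":-0.8},{"travel":[0,0,1],"rot":[0,0,0],"fingers":-0.8},{"travel":[0,0,0.5],"rot":[0,0,0],"fingers":-0.8},{"travel":[0,0,0.5],"rot":[0,0,0],"fingers":-0.8},{"travel":[0,0,0],"rot":[0,0,0],"fingers":-0.8},{"travel":[0,0,0],"rot":[0,0,0],"fingers":-0.8}]'
python3 -c "
from station import *;s=read_state();print(s['tcp_pos'],s['wrist_force'],s['ft_torque'])"
```

```text
time_s: 10.2
tcp_pos: [0.5408, -0.1661, 0.1113]
tcp_rot: [0.734, 0.679, 0.0, 0.0]
wrist_force: [-0.2, -0.9, -0.4]
opening: 0.277
[ 0.54075276 -0.16614396  0.11129791] [-0.22021183 -0.88141066 -0.43142276] [-0.03261001  0.01967568 -0.04072292]
```

```bash
python3 -m jog '[{"travel":[0,0,0.4],"rot":[0,0,0],"fingers":-0.8},{"travel":[0,0,0.4],"rot":[0,0,0],"fingers":-0.8},{"travel":[0,0,0.4],"rot":[0,0,0],"fingers":-0.8},{"travel":[0,0,0.4],"rot":[0,0,0],"fingers":-0.8},{"travel":[0,0,0.4],"rot":[0,0,0],"fingers":-0.8},{"travel":[0,0,0.3],"rot":[0,0,0],"fingers":-0.8},{"travel":[0,0,0],"rot":[0,0,0],"fingers":-0.8},{"travel":[0,0,0],"rot":[0,0,0],"fingers":-0.8},{"travel":[0,0,0],"rot":[0,0,0],"fingers":-0.8},{"travel":[0,0,0],"rot":[0,0,0],"fingers":-0.8}]'
python3 -c "
from station import *;s=read_state();print(s['tcp_pos'],s['wrist_force'],s['ft_torque'])"
```

```text
time_s: 11.45
tcp_pos: [0.5407, -0.1661, 0.109]
tcp_rot: [0.734, 0.679, 0.0, -0.0]
wrist_force: [0.1, 0.3, -0.5]
opening: 0.272
[ 0.54071975 -0.1661436   0.10897845] [ 0.06864862  0.31159117 -0.51711622] [ 0.0134235  -0.02943368 -0.00300027]
```

```bash
python3 -m jog '[{"travel":[0,0,0.4],"rot":[0,0,0],"fingers":-0.8},{"travel":[0,0,0.3],"rot":[0,0,0],"fingers":-0.8},{"travel":[0,0,0],"rot":[0,0,0],"fingers":-0.8},{"travel":[0,0,0],"rot":[0,0,0],"fingers":-0.3},{"travel":[0,0,0],"rot":[0,0,0],"fingers":-0.1},{"travel":[0,0,0],"rot":[0,0,0],"fingers":0.1},{"travel":[0,0,0],"rot":[0,0,0],"fingers":0.1},{"travel":[0,0,0],"rot":[0,0,0],"fingers":0.1},{"travel":[0,0,-5],"rot":[0,0,0],"fingers":0.1},{"travel":[0,0,-10],"rot":[0,0,0],"fingers":0.1}]'
python3 - <<'E'
from h import *
s=read_state();print(s['tcp_pos'],s['wrist_force'])
p,d,s=snap('scene','s3');P=cloud('scene',d);q=P[np.abs(toP(P)).max(-1)<.15]
p,d,s=snap('wrist','w3'); P=cloud('wrist',d,s); pp=np.concatenate([toP(P),P[...,2:]],-1)
m=(np.abs(pp[...,0]+.03)<.03)&(np.abs(pp[...,1]-.005)<.02)&(pp[...,2]>.12)&(pp[...,2]<.165)&(d>0)
X=P[m]; print(m.sum(),np.median(X[:,2]),cv2.minAreaRect(X[:,:2].astype(np.float32)*1000))
a=cv2.resize(cv2.imread('pics/s3.png')[120:250,160:320],(640,520));cv2.imwrite('pics/s3c.png',a)
E
```

```text
time_s: 12.7
tcp_pos: [0.5406, -0.1661, 0.1236]
tcp_rot: [0.734, 0.679, -0.0, -0.0]
wrist_force: [-0.1, 0.2, 0.2]
opening: 0.547
[ 0.54063702 -0.16612044  0.12361671] [-0.14869078  0.16543367  0.21594827]
4901 0.14309012193299925 ((541.4220581054688, -166.06980895996094), (24.42573356628418, 50.628849029541016), 85.08586883544922)
```

View pics/w3.png

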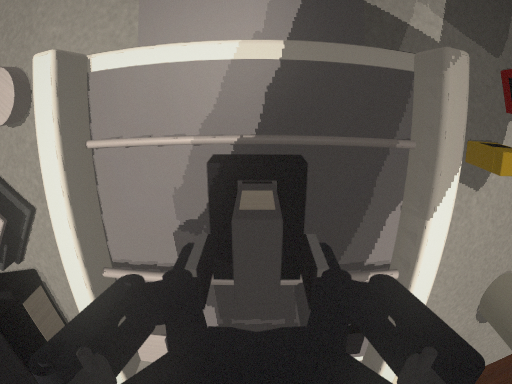

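The tank top is at 143.1 mm, centred over the slot and released, so it is seated and not driven home. Next I lift, shut the fingers and look at the clamp bar.

```bash
python3 -m jog '[{"travel":[0,0,-20],"rot":[0,0,0],"fingers":0.1},{"travel":[0,0,-40],"rot":[0,0,0],"fingers":0.1},{"travel":[0,0,-50],"rot":[0,0,0],"fingers":-1},{"travel":[0,0,-50],"rot":[0,0,0],"fingers":-1},{"travel":[0,0,-20],"rot":[0,0,0],"fingers":-1},{"travel":[-5,0,0],"rot":[0,0,0],"fingers":-1},{"travel":[0,20,0],"rot":[0,0,0],"fingers":-1},{"travel":[0,20,0],"rot":[0,0,0],"fingers":-1},{"travel":[0,0,0],"rot":[0,0,0],"fingers":-1},{"travel":[0,0,0],"rot":[0,0,0],"fingers":-1}]'
python3 - <<'E'
import re;t=open('h.py').read();open('h.py','w').write(t.replace('yaw=-0.077; C=np.array([.5685,-.1745])','yaw=-0.078; C=np.array([.5701,-.1734])'))
E
python3 - <<'E'
from h import *
p,d,s=snap('wrist','w4'); P=cloud('wrist',d,s); pp=np.concatenate([toP(P),P[...,2:]],-1)
print('tcp P',toP(s['tcp_pos']),s['tcp_pos'])
m=(d>0)&(pp[...,2]>.15)&(pp[...,2]<.275)&(np.abs(pp[...,1])<.06)&(np.abs(pp[...,0]-.09)<.1)
for z in np.arange(.15,.28,.01):
    q=pp[m&(np.abs(pp[...,2]-z)<.005)]
    if len(q): print(round(z,3),len(q),'x',np.percentile(q[:,0],[2,50,98]).round(3),'y',np.percentile(q[:,1],[2,98]).round(3))
m=(d>0)&(np.abs(pp[...,0]+.03)<.03)&(np.abs(pp[...,1]-.005)<.02)&(pp[...,2]>.12)&(pp[...,2]<.165); print('tank',m.sum(),np.median(pp[m],0) if m.any() else 0)
E
```

```text
time_s: 14.05
tcp_pos: [0.5795, -0.1742, 0.3022]
tcp_rot: [0.734, 0.679, -0.0, -0.001]
wrist_force: [-1.1, -0.6, -0.8]
opening: 0.0
tcp P [ 9.44106747e-03 -9.90570614e-05] [ 0.57950464 -0.17423441  0.30223034]
0.15 485 x [0.023 0.04  0.044] y [-0.048  0.045]
0.16 498 x [0.044 0.046 0.049] y [-0.033  0.031]
0.17 525 x [0.048 0.051 0.054] y [-0.033  0.031]
0.18 391 x [0.052 0.055 0.056] y [-0.033  0.03 ]
0.19 85 x [0.051 0.052 0.052] y [-0.033  0.031]
0.2 578 x [0.052 0.056 0.068] y [-0.034  0.031]
0.21 106 x [0.068 0.069 0.073] y [-0.034  0.031]
0.22 116 x [0.07  0.073 0.075] y [-0.033  0.031]
0.23 29 x [0.074 0.076 0.078] y [-0.033  0.03 ]
0.25 1 x [0.094 0.094 0.094] y [-0. -0.]
0.26 23 x [0.09  0.092 0.094] y [-0.003  0.003]
tank 1160 [-0.0295353   0.00492017  0.14317191]
```

View pics/w4.png

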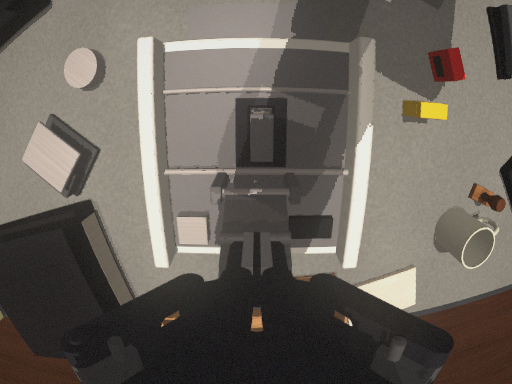

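The view shows the clamp leaning back at about 2.02 rad, which puts the bar near printer x = 90, z = 250 mm. I'll go over and come down behind it with the shut fingers.

```bash
python3 -m jog '[{"travel":[0,15,0],"rot":[0,0,0],"fingers":-1},{"travel":[0,30,0],"rot":[0,0,0],"fingers":-1},{"travel":[0,35,0],"rot":[0,0,0],"fingers":-1},{"travel":[0,22,0],"rot":[0,0,0],"fingers":-1},{"travel":[0,8,0],"rot":[0,0,0],"fingers":-1},{"travel":[0,0,10],"rot":[0,0,0],"fingers":-1},{"travel":[0,0,20],"rot":[0,0,0],"fingers":-1},{"travel":[0,0,20],"rot":[0,0,0],"fingers":-1},{"travel":[0,0,15],"rot":[0,0,0],"fingers":-1},{"travel":[0,0,0],"rot":[0,0,0],"fingers":-1}]'
python3 - <<'E'
from h import *
s=read_state();print(toP(s['tcp_pos']),s['tcp_pos'],s['wrist_force'])
E
```

```text
time_s: 15.35
tcp_pos: [0.6892, -0.1827, 0.2372]
tcp_rot: [0.734, 0.679, -0.0, -0.001]
wrist_force: [0.1, -0.6, 0.1]
opening: -0.002
[ 1.19503668e-01 -3.72621670e-06] [ 0.68924003 -0.18271555  0.23720379] [ 0.09803766 -0.6233449   0.06959467]
```

```bash
python3 -m jog '[{"travel":[0,-5,0],"rot":[0,0,0],"fingers":-1},{"travel":[0,-6,0],"rot":[0,0,0],"fingers":-1},{"travel":[0,-8,0],"rot":[0,0,0],"fingers":-1},{"travel":[0,-8,0],"rot":[0,0,0],"fingers":-1},{"travel":[0,-8,0],"rot":[0,0,0],"fingers":-1},{"travel":[0,-8,0],"rot":[0,0,0],"fingers":-1},{"travel":[0,-8,0],"rot":[0,0,0],"fingers":-1},{"travel":[0,-8,0],"rot":[0,0,0],"fingers":-1},{"travel":[0,-6,0],"rot":[0,0,0],"fingers":-1},{"travel":[0,0,0],"rot":[0,0,0],"fingers":-1}]'
python3 - <<'E'
from h import *
s=read_state();print(toP(s['tcp_pos']),s['tcp_pos'],s['wrist_force'])
p,d,s=snap('scene','s5');P=cloud('scene',d);pp=np.concatenate([toP(P),P[...,2:]],-1)
cv2.imwrite('pics/s5c.png',cv2.resize(p[70:250,140:340],(800,600)) )
E
```

```text
time_s: 16.6
tcp_pos: [0.6245, -0.1777, 0.2382]
tcp_rot: [0.734, 0.679, -0.0, -0.0]
wrist_force: [1.2, 0.1, 0.4]
opening: -0.001
[ 5.45520767e-02 -5.07753009e-05] [ 0.62448226 -0.17770137  0.23816988] [1.15278314 0.12003861 0.35181753]
```

View pics/s5c.png

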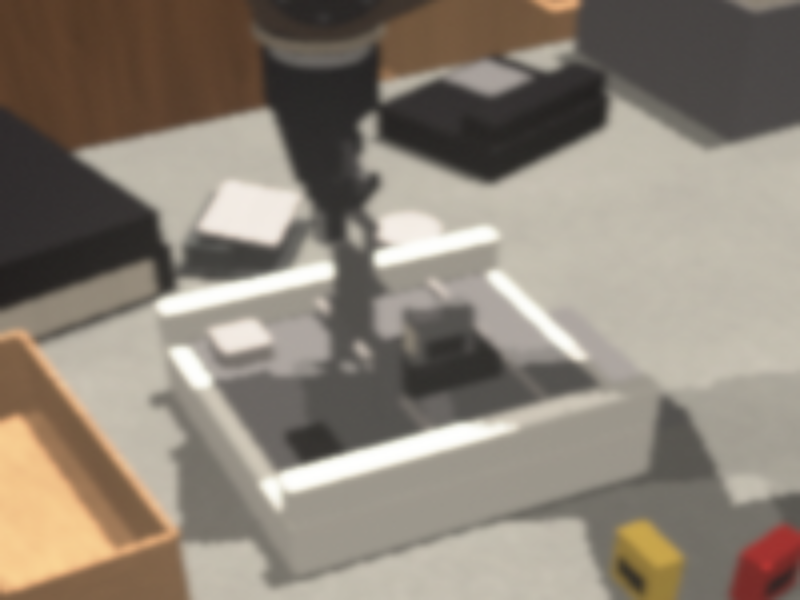

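The clamp is now roughly upright at (350,280), led by the fingers with about 1 N. Carrying on past vertical.

```bash
python3 -m jog '[{"travel":[0,-5,0],"rot":[0,0,0],"fingers":-1},{"travel":[0,-7,0],"rot":[0,0,0],"fingers":-1},{"travel":[0,-7,0],"rot":[0,0,0],"fingers":-1},{"travel":[0,-7,0],"rot":[0,0,0],"fingers":-1},{"travel":[0,-7,0],"rot":[0,0,0],"fingers":-1},{"travel":[0,-7,0],"rot":[0,0,0],"fingers":-1},{"travel":[0,-7,0],"rot":[0,0,0],"fingers":-1},{"travel":[0,-7,0],"rot":[0,0,0],"fingers":-1},{"travel":[0,-6,0],"rot":[0,0,0],"fingers":-1},{"travel":[0,0,0],"rot":[0,0,0],"fingers":-1}]'
python3 - <<'E'
from h import *
s=read_state();print(toP(s['tcp_pos']),s['tcp_pos'],s['wrist_force'])
p,d,s=snap('wrist','w6'); P=cloud('wrist',d,s); pp=np.concatenate([toP(P),P[...,2:]],-1)
m=(d>0)&(pp[...,2]>.15)&(pp[...,2]<.275)&(np.abs(pp[...,1])<.06)&(np.abs(pp[...,0]-.0)<.1)
for z in np.arange(.15,.28,.01):
    q=pp[m&(np.abs(pp[...,2]-z)<.005)]
    if len(q): print(round(z,3),len(q),'x',np.percentile(q[:,0],[2,50,98]).round(3),'y',np.percentile(q[:,1],[2,98]).round(3))
E
```

```text
time_s: 17.9
tcp_pos: [0.5648, -0.1731, 0.2385]
tcp_rot: [0.734, 0.679, -0.0, -0.0]
wrist_force: [0.0, -0.1, -0.1]
opening: -0.0
[-5.32261477e-03 -6.90237734e-05] [ 0.56478819 -0.17305407  0.23846207] [ 0.01356864 -0.07432668 -0.11146601]
0.15 46 x [0.038 0.039 0.04 ] y [-0.047  0.046]
0.25 701 x [-0.029 -0.029 -0.012] y [-0.034  0.032]
0.26 3820 x [-0.029 -0.024 -0.012] y [-0.034  0.032]
0.27 551 x [-0.017 -0.016 -0.012] y [-0.013  0.013]
```

```bash
python3 -m jog '[{"travel":[0,3,-10],"rot":[0,0,0],"fingers":-1},{"travel":[0,0,-25],"rot":[0,0,0],"fingers":-1},{"travel":[0,0,-17],"rot":[0,0,0],"fingers":-1},{"travel":[0,-12,0],"rot":[0,0,0],"fingers":-1},{"travel":[0,-13,0],"rot":[0,0,0],"fingers":-1},{"travel":[0,0,12],"rot":[0,0,0],"fingers":-1},{"travel":[0,0,10],"rot":[0,0,0],"fingers":-1},{"travel":[0,0,4],"rot":[0,0,0],"fingers":-1},{"travel":[0,0,4],"rot":[0,0,0],"fingers":-1},{"travel":[0,0,0],"rot":[0,0,0],"fingers":-1}]'
python3 - <<'E'
from h import *
s=read_state();print(toP(s['tcp_pos']),s['tcp_pos'],s['wrist_force'])
E
```

```text
time_s: 19.2
tcp_pos: [0.5434, -0.1713, 0.2599]
tcp_rot: [0.734, 0.679, -0.0, -0.0]
wrist_force: [-0.0, -0.7, 0.4]
opening: -0.002
[-2.67884143e-02 -2.56055122e-05] [ 0.54339104 -0.17133815  0.25993687] [-0.03767787 -0.67559353  0.3882954 ]
```

```bash
python3 -m jog '[{"travel":[0,-9,6],"rot":[0,0,0],"fingers":-1},{"travel":[0,-10,6],"rot":[0,0,0],"fingers":-1},{"travel":[0,-9,8],"rot":[0,0,0],"fingers":-1},{"travel":[0,-9,9],"rot":[0,0,0],"fingers":-1},{"travel":[0,-7,10],"rot":[0,0,0],"fingers":-1},{"travel":[0,-8,10],"rot":[0,0,0],"fingers":-1},{"travel":[0,-6,11],"rot":[0,0,0],"fingers":-1},{"travel":[0,-5,11],"rot":[0,0,0],"fingers":-1},{"travel":[0,0,0],"rot":[0,0,0],"fingers":-1},{"travel":[0,0,0],"rot":[0,0,0],"fingers":-1}]'
python3 - <<'E'
from h import *
s=read_state();print(toP(s['tcp_pos']),s['tcp_pos'],s['wrist_force'])
p,d,s=snap('scene','s7');cv2.imwrite('pics/s7c.png',cv2.resize(p[70:250,140:340],(800,600)) )
E
```

```text
time_s: 20.45
tcp_pos: [0.4809, -0.1666, 0.1893]
tcp_rot: [0.734, 0.679, 0.0, 0.0]
wrist_force: [0.3, -0.2, 0.2]
opening: 0.002
[-0.08943358 -0.00014292] [ 0.4809272  -0.16657374  0.18927732] [ 0.27929914 -0.2190227   0.15306651]
```

View pics/s7c.png

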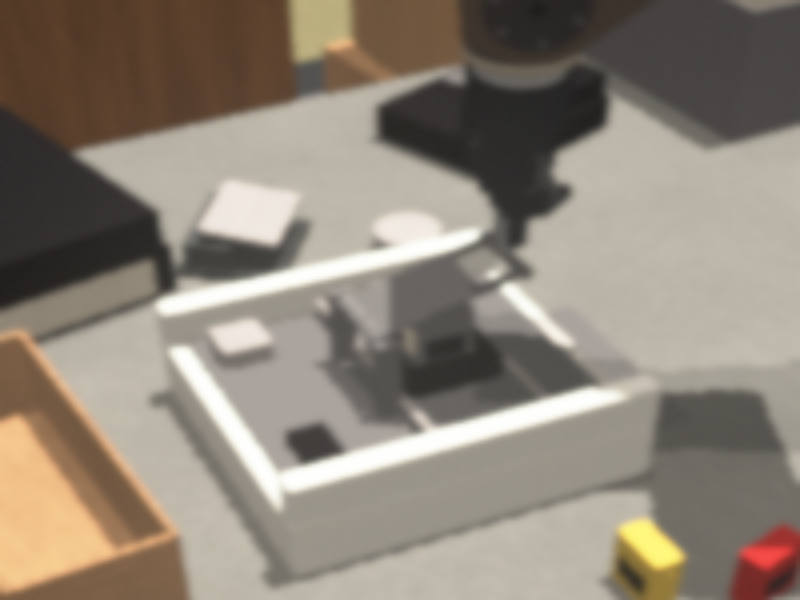

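The clamp is over the tank at about 0.3 rad with the fingers on its bar (515,265). Pressing down gently now.

```bash
python3 -m jog '[{"travel":[0,-1,4],"rot":[0,0,0],"fingers":-1},{"travel":[0,-1,4],"rot":[0,0,0],"fingers":-1},{"travel":[0,-1,4],"rot":[0,0,0],"fingers":-1},{"travel":[0,-1,4],"rot":[0,0,0],"fingers":-1},{"travel":[0,-1,3],"rot":[0,0,0],"fingers":-1},{"travel":[0,0,2],"rot":[0,0,0],"fingers":-1},{"travel":[0,0,1.5],"rot":[0,0,0],"fingers":-1},{"travel":[0,0,1.5],"rot":[0,0,0],"fingers":-1},{"travel":[0,0,1.5],"rot":[0,0,0],"fingers":-1},{"travel":[0,0,0],"rot":[0,0,0],"fingers":-1}]'
python3 - <<'E'
from h import *
s=read_state();print(toP(s['tcp_pos']),s['tcp_pos'],s['wrist_force'])
E
```

```text
time_s: 21.75
tcp_pos: [0.4747, -0.1659, 0.1641]
tcp_rot: [0.734, 0.679, -0.0, -0.001]
wrist_force: [-7.8, 0.2, 9.1]
opening: 0.0
[-9.56788314e-02  7.17059136e-06] [ 0.47471263 -0.16593747  0.16412169] [-7.7929773   0.20530052  9.1056366 ]
```

```bash
python3 -m jog '[{"travel":[0,-0.5,1],"rot":[0,0,0],"fingers":-1},{"travel":[0,-0.5,1],"rot":[0,0,0],"fingers":-1},{"travel":[0,0,1],"rot":[0,0,0],"fingers":-1},{"travel":[0,0,1],"rot":[0,0,0],"fingers":-1},{"travel":[0,0,1],"rot":[0,0,0],"fingers":-1},{"travel":[0,0,1],"rot":[0,0,0],"fingers":-1},{"travel":[0,0,1],"rot":[0,0,0],"fingers":-1},{"travel":[0,0,1],"rot":[0,0,0],"fingers":-1},{"travel":[0,0,0],"rot":[0,0,0],"fingers":-1},{"travel":[0,0,0],"rot":[0,0,0],"fingers":-1}]'
python3 - <<'E'
from h import *
s=read_state();print(toP(s['tcp_pos']),s['tcp_pos'],s['wrist_force'])
E
```

```text
time_s: 23.0
tcp_pos: [0.4741, -0.1659, 0.1561]
tcp_rot: [0.734, 0.679, -0.0, -0.0]
wrist_force: [-4.6, 0.2, 8.9]
opening: -0.001
[-9.63329231e-02 -3.27432686e-07] [ 0.47405995 -0.16589398  0.15613341] [-4.61018592  0.16452873  8.85771758]
```

```bash
python3 -m jog '[{"travel":[0,0,0.8],"rot":[0,0,0],"fingers":-1},{"travel":[0,0,0.8],"rot":[0,0,0],"fingers":-1},{"travel":[0,0,0.8],"rot":[0,0,0],"fingers":-1},{"travel":[0,0,0.6],"rot":[0,0,0],"fingers":-1},{"travel":[0,0,0.5],"rot":[0,0,0],"fingers":-1},{"travel":[0,0,0.3],"rot":[0,0,0],"fingers":-1},{"travel":[0,0,0],"rot":[0,0,0],"fingers":-1},{"travel":[0,0,0],"rot":[0,0,0],"fingers":-1},{"travel":[0,0,0],"rot":[0,0,0],"fingers":-1},{"travel":[0,0,0],"rot":[0,0,0],"fingers":-1}]'
python3 - <<'E'
from h import *
s=read_state();print(toP(s['tcp_pos']),s['tcp_pos'],s['wrist_force'])
E
```

```text
time_s: 24.25
tcp_pos: [0.4737, -0.1658, 0.1523]
tcp_rot: [0.734, 0.679, -0.0, -0.001]
wrist_force: [-7.2, 1.0, 9.8]
opening: -0.001
[-9.67172930e-02  3.22464893e-05] [ 0.47367928 -0.16583155  0.15234158] [-7.19474285  1.02407409  9.79723106]
```

```bash
python3 -m jog '[{"travel":[0,0,0.3],"rot":[0,0,0],"fingers":-1},{"travel":[0,0,0.3],"rot":[0,0,0],"fingers":-1},{"travel":[0,0,0.3],"rot":[0,0,0],"fingers":-1},{"travel":[0,0,0.3],"rot":[0,0,0],"fingers":-1},{"travel":[0,0,0],"rot":[0,0,0],"fingers":-1},{"travel":[0,0,0],"rot":[0,0,0],"fingers":-1},{"travel":[0,0,0],"rot":[0,0,0],"fingers":-1},{"travel":[0,0,0],"rot":[0,0,0],"fingers":-1},{"travel":[0,0,0],"rot":[0,0,0],"fingers":-1},{"travel":[0,0,0],"rot":[0,0,0],"fingers":-1}]'
python3 - <<'E'
from h import *
s=read_state();print(toP(s['tcp_pos']),s['tcp_pos'],s['wrist_force'])
E
```

```text
time_s: 25.5
tcp_pos: [0.4736, -0.1659, 0.1516]
tcp_rot: [0.734, 0.679, -0.0, -0.001]
wrist_force: [-9.8, 0.2, 17.0]
opening: 0.0
[-9.67460777e-02  5.30498573e-06] [ 0.47364849 -0.16585617  0.15155533] [-9.83474869  0.24138301 17.04770057]
```

The force rose to 17 N at the predicted stop height of 152 mm. Lifting off to check.

```bash
python3 -m jog '[{"travel":[0,0,-3],"rot":[0,0,0],"fingers":-1},{"travel":[0,0,-10],"rot":[0,0,0],"fingers":-1},{"travel":[0,0,-25],"rot":[0,0,0],"fingers":-1},{"travel":[0,0,-30],"rot":[0,0,0],"fingers":-1},{"travel":[0,0,-30],"rot":[0,0,0],"fingers":-1},{"travel":[0,0,-10],"rot":[0,0,0],"fingers":-1},{"travel":[0,0,0],"rot":[0,0,0],"fingers":-1},{"travel":[0,0,0],"rot":[0,0,0],"fingers":-1},{"travel":[0,0,0],"rot":[0,0,0],"fingers":-1},{"travel":[0,0,0],"rot":[0,0,0],"fingers":-1}]'
python3 - <<'E'
from h import *
p,d,s=snap('wrist','w8'); P=cloud('wrist',d,s); pp=np.concatenate([toP(P),P[...,2:]],-1)
print(s['tcp_pos'],s['wrist_force'])
for x0,x1 in [(-.099,-.092),(-.06,-.05),(-.05,-.03),(-.03,-.01),(-.01,.01),(.01,.025)]:
    m=(d>0)&(pp[...,0]>x0)&(pp[...,0]<x1)&(np.abs(pp[...,1])<.03)&(pp[...,2]>.1)&(pp[...,2]<.2)
    print(x0,m.sum(),np.percentile(pp[m][:,2],[5,50,95]).round(4) if m.any() else '')
E
```

```text
time_s: 26.75
tcp_pos: [0.4745, -0.166, 0.2583]
tcp_rot: [0.734, 0.679, -0.0, -0.0]
wrist_force: [0.5, 0.2, -0.1]
opening: 0.003
[ 0.47447218 -0.16597976  0.25825129] [ 0.50954495  0.23417936 -0.10336912]
-0.099 592 [0.1498 0.152  0.1533]
-0.06 864 [0.1059 0.1496 0.1512]
-0.05 315 [0.1496 0.1505 0.1514]
-0.03 31 [0.1495 0.1504 0.1512]
-0.01 0 
0.01 0
```

View pics/w8.png

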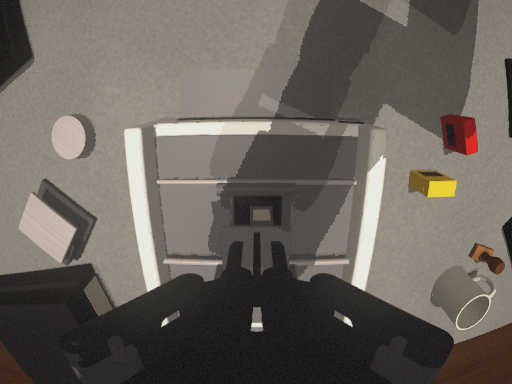

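The bar top is at 152 mm and the plate is level at 150.5 mm, so the clamp is shut. One more check: the tank-top patch seen through the window at (262,214).

```bash
python3 - <<'E'
from h import *
s=read_state();d=np.load('pics/w8.npy');P=cloud('wrist',d,s)
q=P[208:221,252:272].reshape(-1,3);print(np.median(q[:,2]),toP(np.median(q,0)), [np.median(P[v,258:268,2]).round(4) for v in range(205,226,2)])
hand_in()
E
```

```text
0.10704275744435057 [-0.05345638  0.00561446] [np.float64(0.0958), np.float64(0.0853), np.float64(0.091), np.float64(0.0983), np.float64(0.1037), np.float64(0.1093), np.float64(0.1154), np.float64(0.1207), np.float64(0.1251), np.float64(0.1295), np.float64(0.1348)]
the job is handed in; nothing more can be done
```

The narrow tank is in the cradle with the clamp shut over it, and I've handed the job in. The whole run took about 27 s of the 72 s allowed.

- **Placing the tank:** I gripped it, found the slot about 5 mm to the printer's +y, and lowered it gently. The first touch landed on the slot's edge at about 11 N. I eased off, slid 1.5 mm toward -y and it dropped in. After I let go, the tank's top was at 143.1 mm, so it was standing on its seat and not yet driven home.
- **Closing the clamp:** I hooked the bar from behind with the shut fingers, brought it over, and pressed it down to the stop. The force read just after each press never went above 17 N upward and 10 N sideways.
- **Last checks:** With the arm lifted clear, the bar's top was at 152 mm, which is the shut height, and the plate was level at about 150.5 mm. The visible end face of the tank was upright, at printer x = -53 mm and y = +5.6 mm. It could be seen up to 135 mm, which fits the tank being fully home, but the clamp hides its top, so I couldn't measure that directly.
- **Disagreements:** The scene camera put objects about 8 mm away from the top camera's positions, and the top camera was about 3 mm off the wrist camera. I used the wrist camera for all the final positions.
- **Other things on the desk:** I didn't knowingly touch anything else, but I didn't re-measure their positions at the end.

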